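# Set the funnel stand to its stop ring and hold it clamped

### The job

Set the funnel stand to its mark so that the canisters will go under the spout: pinch the black cam lever part-way towards its grey handle, lift the funnel carriage by them until you feel it meet the underside of the red stop ring, and press it up there while you squeeze the lever right home to lock it - not before it has reached the ring. Finish still gripping the shut lever and handle with the carriage up against the ring; keep squeezing and do not let go. Leave the canisters, salt pot, measuring cup and spoon where they stand.

Things in the scene. Friction and masses are not known exactly. Their poses are not given: they have to be found in the camera images.
- handle_grip (a point): middle of the grey handle's end, an upright round grip 13 mm across, 28 mm tall (point half-way up), 83 mm from the post's axis. Axes: z up; x from the handle towards the lever, the squeezing direction; -y outward from the post. Handle and lever swivel freely together round the post, so in a centred squeeze both sides move inward
- lever_grip (a point): middle of the black cam lever's end, an upright round grip 13 mm across and 28 mm tall (this point half-way up), level with the handle's grip. Pivots on an upright pin beside the post, 85 mm from this point. Measured over the outer sides of the two grips: about 68 mm with the lever open, 54 mm where the cam starts to bite, 32 mm shut
- lever (a joint): cam lever's angle in rad: 0 shut along the handle, 0.44 open, where a spring holds it. Pinched part-way it pushes back with about 4 N, enough for the rubber grips to carry the carriage by friction; below about 0.27 its cam bites the post and the carriage no longer slides freely; 12 to 18 N at the grips pushes it home. The clamp is sure only while kept squeezed
- carriage (a joint): height in m of the funnel carriage above its lowest place (0, resting on the black lower collar). It weighs 150 to 220 g and drops back if not held while the lever is open. The grips, the grey sleeve and the yellow funnel all rise with it
- sleeve_top (a point): centre of the top face of the grey plastic sleeve (40 mm across, 50 mm tall, round the post), on the post's axis; the handle and lever grip middles lie 22 mm below this level
- ring_underside (a point): centre of the underside of the red stop ring (33 mm across, 12 mm tall, fixed on the post), on the post's axis: the stop for the top of the sleeve, 40 to 85 mm above the sleeve's first place. The post, 16 mm thick, ends 302 mm above the table
- handle: the grey handle with its grip; origin on the post's axis at the sleeve's underside, axes as for its grip
- lever_blade: the black cam lever with its grip; origin on its pivot pin, 34 mm from the post's axis, level with the sleeve's underside; -y points along the lever to its grip
- clamp_body: the grey sleeve of the carriage with the hoop and yellow funnel (104 mm across the mouth) on the side away from the handle, funnel axis 85 mm from the post; origin on the post's axis at the sleeve's underside
- stop_ring: the red stop ring; origin at the centre of its underside, z up
- canister_a: bystander: small steel canister with a domed lid, 67 mm across, 100 mm tall over its knob; origin at the centre of its underside
- canister_b: bystander: small steel canister with a domed lid, 67 mm across, 100 mm tall over its knob; origin at the centre of its underside
- canister_c: bystander: small steel canister with a domed lid, 67 mm across, 100 mm tall over its knob; origin at the centre of its underside
- canister_d: bystander: small steel canister with a domed lid, 67 mm across, 100 mm tall over its knob; origin at the centre of its underside
- salt_pot: bystander: white ceramic salt pot with a blue lid, 86 mm across, 94 mm tall; origin at the centre of its underside
- measuring_cup: bystander: aluminium measuring cup, 62 mm across, 40 mm tall with a short flat handle, standing on the stand's base plate under the spout; origin at the centre of its underside
- spoon: bystander: wooden spoon 200 mm long lying on the worktop; origin at its underside

How it is judged:
By the outcome, as a careful person would: the job done as asked, in the order asked, and still so for the second after the job is handed in, while the arm keeps its last pose, push and grip.
It also fails if it takes over 37 s, if anything falls off the work surface, if the arm or the gripper's body presses on something with over 40 N, if the wrist force passes 120 N, or if a joint passes its speed limit or range.

### The arm

A 7-joint arm with a two-finger parallel gripper is mounted at the origin on the work surface. World frame = base frame: x ahead of the robot, y to its left, z up, the work surface at z = 0. Lengths are in m, angles in rad, forces in N, time in s.
With the tool pointing down it reaches from about 0.425 to 0.95 m from the base axis. Payload 16.7 kg.
Tool frame: the origin (TCP) lies between the finger pads; the fingertips stand 25 mm ahead of it and the grasp point (between the pads) lies 6 mm ahead of it (manip.nose_length is the distance from the TCP to the fingertips, in m); z points along the fingers, y is the direction in which the jaws open and shut (so a half turn about z gives the same grasp; the last joint's range is limited). The gripper opens to 94 mm and grips with 3 to 60 N. Pads are 16 mm wide; open, the fingers measure 119 mm over their backs; the gripper's body (75 mm by 177 mm) begins 78 mm behind the grasp point.
Start: joints at [1.181, 0.426, 0.074, 1.606, -0.034, 1.111, -0.067], TCP at [0.161, -0.655, 0.23] pointing down, gripper open.
Joint ranges: [-2.85, 2.85], [-0.5, 2.14], [-1.23, 1.37], [0.21, 2.46], [-1.02, 4.16], [0.16, 2.05], [-2.73, 2.73]. Speed limits (rad/s): [1.89, 1.89, 2.39, 2.39, 3.01, 3.01, 3.01].

### API

Orientations are given as a rotation vector (axis times angle).
In Python, from rig import manip gives the robot as it stands.
- The arm moves only by the tool servo_tool, never from a script. Its argument "steps" is a list of rows, each a list of 5 numbers: the shift along the tool's x, y, z in cm, then the turn about the tool's z in degrees, then the closure, from 0 (fully open) to 1 (shut). In form: [[dx, dy, dz, twist, gripper], ...]. A call has 1 to 10 rows; each row shifts and turns the commanded pose from where the row before left it, along the tool's axes as they then stand; what a row does not reach is not made up. A row lasts 1/8 s, in which the tool goes at most 62.5 mm and 10.7 degrees, less where a joint would pass 70% of its speed; a pose out of reach is approached as far as the arm can. A call is refused whole if a number of a shift passes 6.25 or a number of a turn 10.7, either way. A call with a gripper value outside its range is refused whole. The fingers move at their own pace and stop on an object; "squeeze" is the grip in N (left out, the last holds). Time passes only in rows, so rows that do not move let the fingers close. It gives the time, the measured TCP pose, the force and the opening at its end, in the units of the state.
- manip.observe(): the state, without advancing time (a new reading comes with each control period).
- manip.snapshot(name): name is "scene" or "top" or "wrist"; returns a dict with "color" (420x560x3 uint8, red, green, blue), "depth" (420x560 float32, m along the optical axis (not along the pixel's ray), 0 where there is no reading), "fx", "fy", "cx", "cy" (pixels), "rvec" (rotation vector, rad) and "tvec" (3), from world to camera coordinates, as OpenCV has them. Camera axes: x right, y down, z forward; pixel columns grow to the right and rows downward; lengths in m; the calibration is good to about 2 mm. A picture is of the moment at which its call begins.
- manip.finish_job(): hands the job in, once; it reports no verdict.
The state is a dict: "t": time; "q": joint angles; "qvel": joint speeds; "tau": joint torques, N m; "tool_pos": TCP position; "tool_rot": TCP orientation; "force": force on the tool from outside, world axes, zero at the start; "torque": the same for the moment, N m; "finger_gap": opening from 0.0 (shut) to 1.0 (fully open).
Only numpy, scipy, OpenCV 4.12 (cv2) and the standard library are available. Lean on these libraries where they do the work, as an engineer would, in place of code of your own. Each camera call takes 0.05 s, during which the arm holds its last target.

## Working session

There is one attempt and no reset: what is moved stays moved. The work goes in short steps, Python scripts to look and compute and a tool call to move; the robot and the scene stay as the last step left them, time stands still between calls to the robot, and variables do not carry over. Pictures are saved under pics/ and viewed, and the job is handed in when it is done.

Besides the shell and the picture viewer there is one more tool, called as name([rows], argument=value, ...), one row to a line, values as JSON. servo_tool: Moves the arm, as the interface text tells. Its arguments: {"type":"object","properties":{"steps":{"type":"array","items":{"type":"array","items":{"type":"number"}}},"squeeze":{"type":"number"}},"required":["steps"]}

```bash
ls; mkdir -p pics; cat > h.py <<'E'
import numpy as np, cv2
from rig import manip
def snap(n,f):
    s=manip.snapshot(n); cv2.imwrite(f'pics/{f}.png',s['color'][:,:,::-1]); np.savez(f'pics/{f}.npz',**s); return s
def pts(s):
    d=s['depth']; v,u=np.mgrid[:d.shape[0],:d.shape[1]]
    P=np.stack([(u-s['cx'])/s['fx']*d,(v-s['cy'])/s['fy']*d,d],-1)
    R=cv2.Rodrigues(np.array(s['rvec'],float))[0]
    return (P-np.array(s['tvec']).ravel())@R
E
python3 - <<'E'
from h import *
for n in ['scene','top','wrist']: s=snap(n,n+'0'); print(n,s['rvec'],s['tvec'],s['fx'])
print(manip.observe())
E
```

```text
pics
scene [ 1.40673286  2.18767449 -0.87072038] [ 0.22065183 -0.27639418  1.70479364] 463.39199623768775
top [ 2.16633312 -2.14043794  0.18782912] [-0.01108143  0.5580593   1.25966114] 501.2519434375162
wrist [-2.29649395  1.80118828  0.24631475] [-0.67516558 -0.02798159  0.39289022] 314.23200114110386
{'t': 0.15, 'q': array([ 1.18048085,  0.42657132,  0.07386321,  1.60643975, -0.03412534,
        1.11078789, -0.06711075]), 'qvel': array([-0.00194085, -0.00176677, -0.00086891, -0.00194722, -0.00041855,
       -0.00097739,  0.00091119]), 'tau': array([ 3.78209195e-03, -9.36273909e+01,  3.66928741e+00, -4.54420459e+01,
       -4.87259240e-02,  1.80044066e-02,  1.58397465e-04]), 'tool_pos': array([ 0.1608943 , -0.6552317 ,  0.22995696]), 'tool_rot': array([-3.11792970e+00, -3.77153189e-01,  2.39520809e-04]), 'force': array([ 0.48556911,  0.42084402, -0.14352483]), 'torque': array([-0.02574012,  0.01522929, -0.03976543]), 'finger_gap': 1.0010757239425212}
```

View pics/scene0.png

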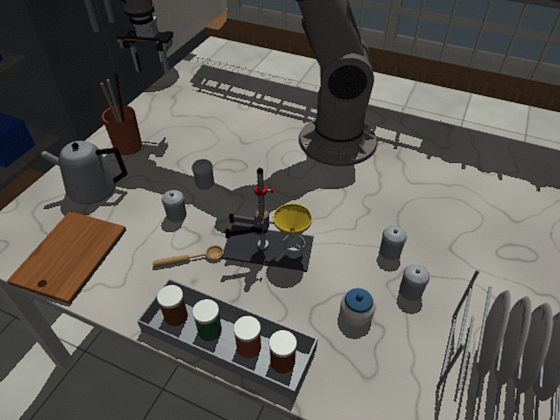

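View pics/top0.png

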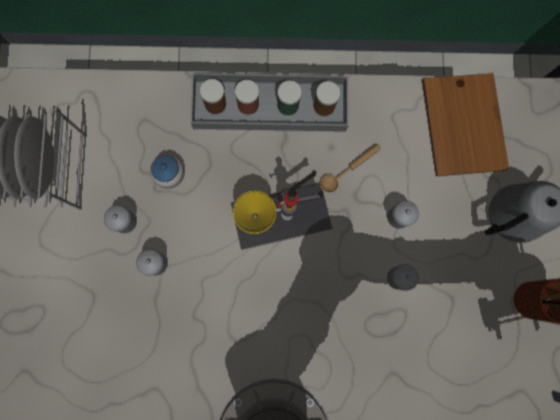

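View pics/wrist0.png

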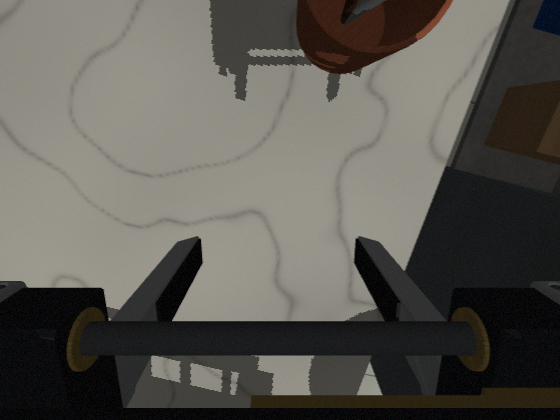

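```bash
python3 - <<'E'
from h import *
for n,box in [('scene0',(150,140,200,150)),('top0',(220,140,120,120))]:
    s=dict(np.load(f'pics/{n}.npz')); P=pts(s); c=s['color']
    hsv=cv2.cvtColor(c,cv2.COLOR_RGB2HSV)
    x,y,w,h=box
    cv2.imwrite(f'pics/{n}c.png',cv2.resize(np.clip(c[y:y+h,x:x+w,::-1].astype(float)*1.8,0,255).astype(np.uint8),None,fx=4 if w>150 else 5,fy=4 if w>150 else 5,interpolation=cv2.INTER_CUBIC)[:600,:800])
    sub=np.zeros(c.shape[:2],bool); sub[y:y+h,x:x+w]=1
    H,S,V=hsv[...,0],hsv[...,1],hsv[...,2]
    red=sub&((H<6)|(H>174))&(S>170)&(V>60)
    yel=sub&(H>22)&(H<34)&(S>170)
    for nm,m in [('red',red),('yel',yel)]:
        q=P[m]; print(n,nm,m.sum(),np.percentile(q,[2,50,98],axis=0).round(3).tolist())
    z=P[...,2]; m=sub&(z>0.04)&(z<0.31)&~yel&~red
    v,u=np.nonzero(m)
    q=P[m]
    # print height bins
    for a in np.arange(0.04,0.31,0.02):
        k=(q[:,2]>=a)&(q[:,2]<a+.02)
        if k.sum(): print(round(a,2),k.sum(),np.percentile(q[k],[0,50,100],axis=0).round(3)[:,:2].tolist(), u[k].min(),u[k].max(),v[k].min(),v[k].max())
E
```

```text
scene0 red 53 [[0.557, -0.044, 0.228], [0.575, -0.022, 0.235], [0.586, -0.001, 0.24]]
scene0 yel 896 [[0.505, 0.004, 0.098], [0.538, 0.046, 0.129], [0.605, 0.1, 0.15]]
0.04 608 [[0.061, -0.353], [0.573, -0.114], [0.839, 0.088]] 161 349 140 289
0.06 256 [[0.063, -0.36], [0.559, -0.307], [0.603, 0.059]] 161 349 140 237
0.08 433 [[0.379, -0.36], [0.552, -0.323], [0.861, -0.011]] 162 267 159 289
0.1 310 [[0.407, -0.335], [0.611, -0.058], [0.871, 0.089]] 160 303 160 289
0.12 398 [[0.504, -0.112], [0.608, -0.057], [0.665, 0.102]] 224 307 205 235
0.14 191 [[0.503, -0.048], [0.576, -0.022], [0.613, 0.101]] 254 311 203 231
0.16 32 [[0.57, -0.038], [0.577, -0.028], [0.582, -0.023]] 258 263 205 211
0.18 31 [[0.571, -0.036], [0.576, -0.028], [0.581, -0.023]] 258 263 199 205
0.2 26 [[0.57, -0.035], [0.577, -0.026], [0.582, -0.022]] 258 263 195 200
0.22 64 [[0.557, -0.045], [0.58, -0.025], [0.59, -0.001]] 254 272 185 195
0.24 32 [[0.57, -0.037], [0.577, -0.027], [0.58, -0.023]] 257 263 182 188
0.26 38 [[0.571, -0.036], [0.577, -0.027], [0.582, -0.023]] 257 262 176 183
0.28 41 [[0.568, -0.038], [0.
[... 478 characters left out ...]
 0.06]] 252 294 213 217
0.1 98 [[0.526, -0.108], [0.555, -0.005], [0.656, 0.074]] 246 320 175 225
0.12 441 [[0.504, -0.11], [0.595, -0.044], [0.663, 0.102]] 234 322 170 233
0.14 253 [[0.504, -0.092], [0.565, 0.006], [0.658, 0.105]] 233 315 171 233
0.16 6 [[0.565, -0.033], [0.566, -0.027], [0.567, -0.023]] 287 291 205 206
0.22 54 [[0.555, -0.045], [0.565, -0.014], [0.585, 0.001]] 277 298 192 206
0.24 10 [[0.565, -0.036], [0.566, -0.028], [0.569, -0.022]] 288 294 198 200
0.26 17 [[0.564, -0.037], [0.567, -0.028], [0.573, -0.021]] 288 295 194 199
0.28 29 [[0.565, -0.037], [0.568, -0.029], [0.579, -0.022]] 289 296 189 197
0.3 27 [[0.567, -0.034], [0.572, -0.028], [0.579, -0.022]] 289 295 189 194
```

View pics/scene0c.png

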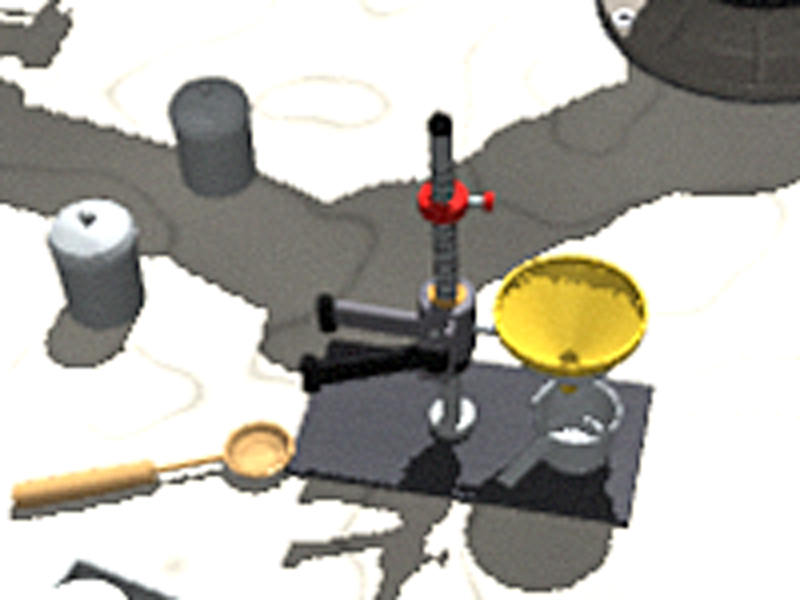

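View pics/top0c.png

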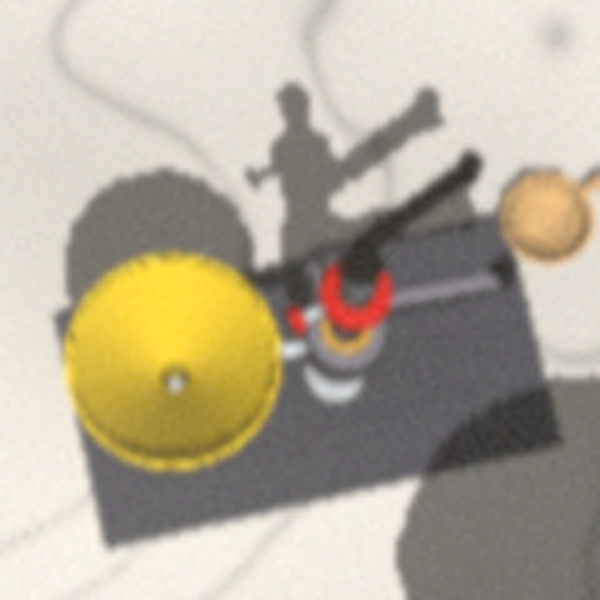

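```bash
python3 - <<'E'
from h import *
s=dict(np.load('pics/top0.npz')); P=pts(s)
for nm,(u,v) in [('lever',(314,172)),('handle',(320,194))]:
    print(nm); print(P[v-4:v+5,u-5:u+6,2].round(3))
    w=P[v-5:v+6,u-7:u+8].reshape(-1,3); k=w[:,2]>.125; print(np.c_[w[k].min(0),w[k].mean(0),w[k].max(0)].round(3))
    R=cv2.Rodrigues(s['rvec'])[0];C=-R.T@s['tvec']
    d=R.T@np.array([(u+.4-s['cx'])/s['fx'],(v+.3-s['cy'])/s['fy'],1]); 
    for z in(.135,.14,.145): print(z,(C+d*(z-C[2])/d[2]).round(4))
s=dict(np.load('pics/scene0.npz')); P=pts(s)
for nm,(u,v) in [('lever',(227,233)),('handle',(231,218)),('sleeve',(261,214))]:
    print(nm); 
    w=P[v-7:v+8,u-6:u+7]; 
    print(w[...,2].round(3));
    w=w.reshape(-1,3)
    k=(w[:,2]>.1)&(w[:,2]<.2); print(np.c_[w[k].min(0),w[k].mean(0),w[k].max(0)].round(3))
E
```

```text
lever
[[ 0.003  0.002 -0.002 -0.001 -0.005 -0.001 -0.003 -0.002 -0.007  0.003
  -0.   ]
 [ 0.001 -0.     0.006  0.    -0.003 -0.001  0.001  0.001  0.     0.003
  -0.003]
 [ 0.001  0.001 -0.002  0.13   0.135  0.132  0.135  0.     0.002 -0.002
   0.002]
 [ 0.001  0.006  0.001  0.14   0.134  0.133  0.134  0.134  0.004  0.006
  -0.003]
 [ 0.002 -0.     0.131  0.134  0.136  0.129  0.141  0.134  0.003  0.002
   0.005]
 [ 0.002  0.131  0.129  0.138  0.141  0.139  0.135  0.001  0.003  0.003
  -0.001]
 [ 0.132  0.134  0.127  0.13   0.135  0.136  0.131 -0.002  0.004  0.
   0.002]
 [ 0.133  0.126  0.13   0.126  0.119  0.123  0.107 -0.001 -0.     0.001
  -0.   ]
 [ 0.131  0.13   0.126  0.118  0.114  0.107  0.001  0.003  0.001  0.004
  -0.004]]
[[ 0.645  0.653  0.663]
 [-0.095 -0.085 -0.074]
 [ 0.126  0.132  0.141]]
0.135 [ 0.6558 -0.0915  0.135 ]
0.14 [ 0.6546 -0.091   0.14  ]
0.145 [ 0.6534 -0.0905  0.145 ]
handle
[[ 0.009  0.013  0.008  0.009  0.009  0.005 -0.001  0.006 -0.     0.015
   0.018]
 [ 0.005  0.006  0.003  0.006  0.132  0.131  0.135  0.134  0.     0.001
   0.019]
 [ 0.01   0.006  0.
[... 6201 characters left out ...]
1  1.410e-01
   1.380e-01]
 [ 1.340e-01  1.360e-01  1.400e-01  1.410e-01  1.410e-01  1.430e-01
   1.420e-01  1.450e-01  1.400e-01  1.390e-01  1.390e-01  1.370e-01
   1.360e-01]
 [ 1.280e-01  1.380e-01  1.390e-01  1.400e-01  1.400e-01  1.400e-01
   1.390e-01  1.390e-01  1.400e-01  1.390e-01  1.380e-01  1.350e-01
   1.300e-01]
 [ 1.390e-01  1.390e-01  1.390e-01  1.410e-01  1.420e-01  1.360e-01
   1.400e-01  1.400e-01  1.360e-01  1.340e-01  1.350e-01  1.310e-01
   1.270e-01]
 [ 1.380e-01  1.430e-01  1.410e-01  1.400e-01  1.390e-01  1.380e-01
   1.350e-01  1.410e-01  1.360e-01  1.320e-01  1.290e-01  1.260e-01
   1.210e-01]]
[[ 0.552  0.579  0.603]
 [-0.051 -0.027 -0.011]
 [ 0.121  0.146  0.175]]
```

```bash
python3 - <<'E'
from h import *
s=dict(np.load('pics/wrist0.npz')); o=manip.observe()
R=cv2.Rodrigues(s['rvec'])[0];C=-R.T@s['tvec']
T=cv2.Rodrigues(o['tool_rot'])[0]
print((T.T@(C-o['tool_pos'])).round(3)); print((T.T@R.T).round(2)); print(T.round(3), manip.nose_length)
E
```

```text
[ 0.078  0.001 -0.156]
[[-0.   -0.96 -0.27]
 [ 1.   -0.    0.  ]
 [-0.   -0.27  0.96]]
[[ 0.971  0.238 -0.   ]
 [ 0.238 -0.971  0.001]
 [-0.    -0.001 -1.   ]] 0.025
```

```bash
python3 - <<'E'
from h import *
s=dict(np.load('pics/scene0.npz')); c=s['color'][0:100,90:230,::-1]
cv2.imwrite('pics/grip.png',cv2.resize(np.clip(c.astype(float)*2.5,0,255).astype(np.uint8),None,fx=5,fy=5,interpolation=cv2.INTER_CUBIC))
# tool-frame cloud
o=manip.observe(); T=cv2.Rodrigues(o['tool_rot'])[0]
P=pts(s)[0:100,90:230].reshape(-1,3); q=(P-o['tool_pos'])@T
for a in np.arange(-.26,.04,.02):
    k=(q[:,2]>a)&(q[:,2]<a+.02)&(abs(q[:,0])<.15)&(abs(q[:,1])<.15)
    if k.sum(): print(round(a,2),k.sum(),q[k].min(0).round(3)[:2],q[k].max(0).round(3)[:2])
E
```

```text
-0.26 14 [ 0.039 -0.023] [0.05  0.018]
-0.24 172 [-0.008 -0.046] [0.053 0.042]
-0.22 203 [-0.021 -0.046] [0.053 0.041]
-0.2 117 [-0.027 -0.047] [0.052 0.04 ]
-0.18 189 [-0.027 -0.04 ] [0.042 0.034]
-0.16 115 [-0.028 -0.04 ] [0.039 0.018]
-0.14 130 [-0.022 -0.041] [0.029 0.019]
-0.12 478 [-0.035 -0.088] [0.041 0.093]
-0.1 267 [-0.033 -0.084] [0.042 0.087]
-0.08 59 [-0.035 -0.08 ] [0.037 0.078]
-0.06 58 [-0.009 -0.06 ] [0.015 0.063]
-0.04 62 [-0.011 -0.06 ] [0.15  0.091]
-0.02 61 [-0.009 -0.058] [0.147 0.093]
-0.0 52 [-0.011 -0.058] [0.017 0.062]
0.02 5 [-0.009 -0.048] [0.01  0.053]
```

View pics/grip.png

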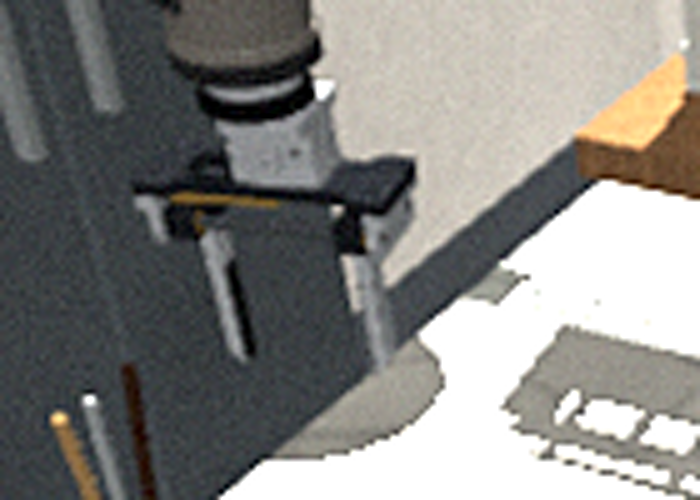

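```bash
python3 - <<'E'
from h import *
s=dict(np.load('pics/scene0.npz')); P=pts(s).reshape(-1,3)
k=(P[:,2]>.05)&(P[:,2]<.45)&(P[:,1]<-.15)&(P[:,0]<.75)&(P[:,0]>.1)
q=P[k]
h={}
for p in q:
    key=(round(p[0]/.06),round(p[1]/.06)); h[key]=max(h.get(key,0),p[2])
for i in range(2,13): print(round(i*.06,2),[round(h.get((i,j),0),2) for j in range(-14,-2)])
o=manip.observe(); print(o['tool_pos'])
E
```

```text
0.12 [0, 0, np.float64(0.35), np.float64(0.41), np.float64(0.45), 0, 0, 0, 0, 0, 0, 0]
0.18 [0, np.float64(0.34), np.float64(0.35), np.float64(0.45), np.float64(0.45), np.float64(0.35), 0, 0, 0, 0, 0, 0]
0.24 [0, 0, np.float64(0.35), np.float64(0.44), 0, 0, 0, 0, 0, 0, 0, 0]
0.3 [0, 0, np.float64(0.25), np.float64(0.15), 0, 0, 0, 0, 0, 0, 0, 0]
0.36 [0, 0, np.float64(0.26), np.float64(0.3), np.float64(0.14), 0, 0, 0, np.float64(0.09), np.float64(0.09), 0, 0]
0.42 [0, 0, np.float64(0.15), np.float64(0.14), 0, 0, 0, 0, np.float64(0.09), np.float64(0.1), 0, 0]
0.48 [0, 0, 0, 0, 0, 0, 0, 0, 0, 0, 0, 0]
0.54 [0, 0, np.float64(0.17), np.float64(0.17), np.float64(0.17), np.float64(0.17), 0, 0, np.float64(0.1), np.float64(0.1), 0, 0]
0.6 [0, 0, np.float64(0.17), np.float64(0.19), np.float64(0.17), 0, 0, 0, np.float64(0.1), np.float64(0.1), 0, 0]
0.66 [0, 0, np.float64(0.17), np.float64(0.17), np.float64(0.16), 0, 0, 0, 0, 0, 0, 0]
0.72 [0, 0, 0, 0, 0, 0, 0, 0, 0, 0, 0, 0]
[ 0.1608943  -0.6552317   0.22995696]
```

servo_tool([
  [3.6,-2.6,-0.4,-10,0],
  [4.0,-2.0,-0.4,-10,0],
  [4.3,-1.2,-0.4,-10,0],
  [4.5,-0.5,-0.4,-10,0],
  [4.5,0.3,-0.4,-10,0],
  [4.4,1.1,-0.4,-10,0],
  [4.1,1.8,-0.4,-10,0],
  [3.7,2.5,-0.4,-10,0],
  [3.2,3.1,-0.4,-10,0],
  [2.5,3.6,-0.4,-3,0],
])

```text
t: 1.4
tool_pos: [0.4507, -0.313, 0.2706]
tool_rot: [-1.869, -2.525, 0.0]
force: [-0.6, -0.0, -1.1]
finger_gap: 0.999
```

servo_tool([
  [3.0,4.6,0,0,0],
  [3.0,4.6,0,0,0],
  [3.0,4.6,0,0,0],
  [3.0,4.6,0,0,0],
  [3.0,4.6,0,0,0],
  [0,0,0,0,0],
])

```text
t: 2.15
tool_pos: [0.6285, -0.0994, 0.2699]
tool_rot: [-1.865, -2.526, -0.003]
force: [0.2, -0.4, 0.2]
finger_gap: 1.002
```

```bash
python3 - <<'E'
from h import *
s=snap('wrist','wrist1'); print(manip.observe())
s=snap('top','top1')
E
```

```text
{'t': 2.2, 'q': array([ 0.45392168,  0.37613387, -0.51522927,  1.62630218,  0.19495221,
        1.19166252,  0.19244596]), 'qvel': array([ 0.04038872, -0.02037101,  0.03076352,  0.02007422,  0.00246776,
        0.00202428,  0.01522156]), 'tau': array([ -4.23754871, -84.58391905, -10.25920719, -47.3590529 ,
        -0.25821693,  -0.10020904,  -0.50732302]), 'tool_pos': array([ 0.62742232, -0.10203245,  0.26985493]), 'tool_rot': array([-1.86838179e+00, -2.52406970e+00, -5.55136208e-04]), 'force': array([-0.12292858, -0.81577166,  0.37770799]), 'torque': array([-0.08093715, -0.10815596,  0.03616169]), 'finger_gap': 1.000354740600497}
```

View pics/wrist1.png

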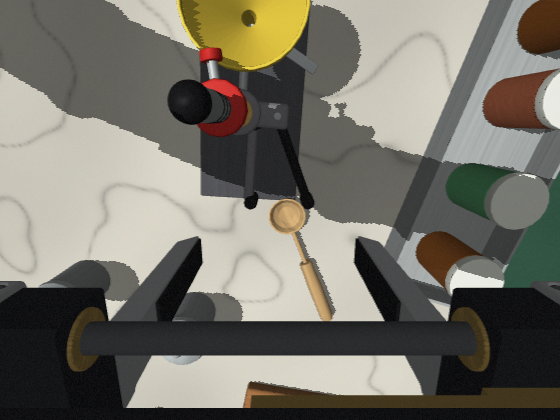

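```bash
python3 - <<'E'
from h import *
s=dict(np.load('pics/wrist1.npz')); c=s['color']
cv2.imwrite('pics/w1c.png',cv2.resize(np.clip(c[60:230,150:350,::-1]*2.0,0,255).astype(np.uint8),None,fx=4,fy=4,interpolation=cv2.INTER_CUBIC)[:600])
P=pts(s)
R=cv2.Rodrigues(s['rvec'])[0];C=-R.T@s['tvec']; print(C)
def ray(u,v,z):
    d=R.T@np.array([(u-s['cx'])/s['fx'],(v-s['cy'])/s['fy'],1]); return (C+d*(z-C[2])/d[2])
for nm,(u,v) in [('handle',(251,200)),('lever',(308,201))]:
    w=P[v-12:v+13,u-12:u+13]; zz=w[...,2]; k=(zz>.125)&(zz<.15); g=zz>.1
    vv,uu=np.nonzero(k); print(nm,k.sum(),np.median(zz[k]),np.median(w[k],axis=0).round(4),w[k].min(0).round(3),w[k].max(0).round(3))
    print(ray(uu.mean()+u-12,vv.mean()+v-12,.135).round(4)); print((zz*1000).round().astype(int)[::2])
# ring, post
hsv=cv2.cvtColor(c,cv2.COLOR_RGB2HSV);H,S=hsv[...,0],hsv[...,1]
m=((H<6)|(H>174))&(S>170); m[:70]=0; m[140:]=0;m[:,:180]=0;m[:,260:]=0
q=P[m];print('ring',np.percentile(q,[2,50,98],axis=0).round(3).tolist())
m=np.zeros(H.shape,bool);m[70:130,160:215]=1
m&=(P[...,2]>.285)&(P[...,2]<.32);q=P[m];print('post top',np.percentile(q,[2,50,98],axis=0).round(3).tolist())
E
```

```text
[ 0.60628213 -0.02607793  0.42585532]
handle 234 0.13457638054787208 [ 0.601  -0.1032  0.1346] [ 0.594 -0.114  0.125] [ 0.609 -0.093  0.137]
[ 0.6013 -0.1029  0.135 ]
[[  7   8   7   6   7 130 132 132 131 131 132 132 131 130 124   8   8   7
    7   9   6   7   7   8   8]
 [  7   8   8   8   8 130 130 132 133 131 131 131 131 129 122   8   8   8
    8   6   8   8   6   7   7]
 [  8   8   8   7   9 132 132 131 132 131 133 131 130 130 121 113 111   7
    8   8   7   8   7   7   9]
 [  9   7   9   7   8 131 132 132 131 131 132 131 132 130 122 121 119 116
  110   7   8   9   8   6   7]
 [  7   9   8   6 129 132 131 132 131 133 134 134 132 131 131 129 126 122
  117   9   8   6   9   7   8]
 [  3   1   1   1 129 131 133 134 136 135 137 137 135 136 135 134 130 128
  121   7   7   7   6   7   6]
 [  2   3   1   2   1 135 136 136 136 136 136 136 136 136 136 135 134 133
  124   2  -1   2   3   2 426]
 [  1   2   1   1 134 136 136 137 136 136 136 136 136 136 135 136 135 135
    3   2   2   2   1   1   2]
 [  1   2   2   3   3 135 137 135 135 135 135 136 135 136 135 135 426 133
    1   3   1   1  
[... 1385 characters left out ...]
1   1   1   2]
 [ 10  14  15  16  15 133 135 137 135 135 135 135 136 136 135 134 135 136
    1   2   0   0   0   2   0]
 [  7   9  10  15  17  17  16 136 136 135 136 136 135 136 136 135   0   2
    3   0   1   1   1   1   2]
 [  8   7   9  11  12  15  14  15   1   0   2   1   1   2   0   2   3   1
   -1   2   1   1   2   1   0]
 [  8   7   8  10  12  14  15  16  13   0   1   2   1   2   1   1   2   2
    2   0   3   2   0   1   2]
 [  7   7   8   8   9  12  13  15  16   2   1   1   2   1   0   2   1   2
    1   1   3   2   1   3   0]]
ring [[0.562, -0.045, 0.232], [0.577, -0.027, 0.236], [0.587, -0.015, 0.238]]
post top [[0.564, -0.037, 0.287], [0.573, -0.029, 0.302], [0.579, -0.022, 0.304]]
```

View pics/w1c.png

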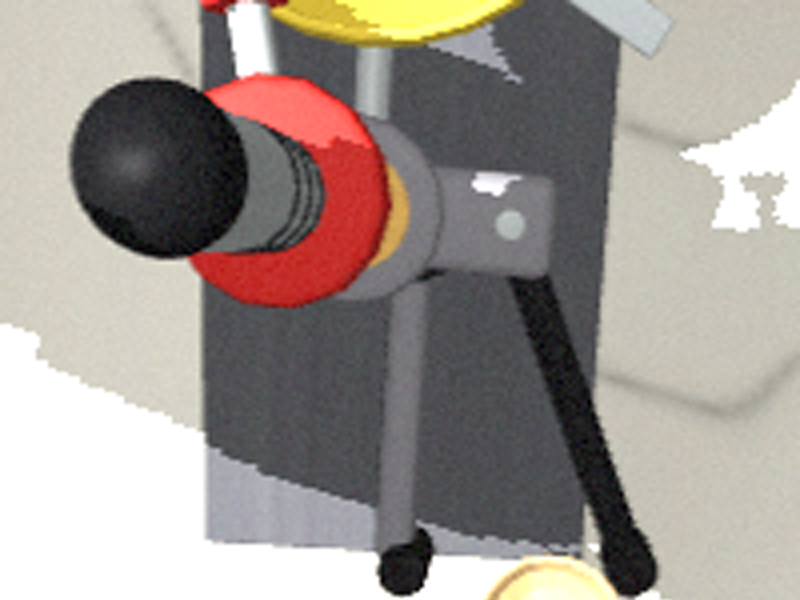

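servo_tool([
  [0,0,2.5,0,0],
  [0,0,2.5,0,0],
  [0,0,2.5,0,0],
  [0,0,1.5,0,0],
  [0,0,0,0,0],
])

```text
t: 2.88
tool_pos: [0.6262, -0.105, 0.1798]
tool_rot: [-1.874, -2.52, 0.001]
force: [0.2, -0.2, 0.2]
finger_gap: 0.997
```

```bash
cat > e.py <<'E'
from h import *
o=manip.observe(); T=cv2.Rodrigues(o['tool_rot'])[0]
print(o['t'],o['tool_pos'].round(4),o['force'].round(2),o['torque'].round(2),'gap',round(o['finger_gap'],3),'yaw',np.degrees(np.arctan2(T[1,1],T[0,1])).round(1))
d=np.array([.628,-.098,.127])-o['tool_pos']; print('to go cm',(T.T@d*100).round(2))
E
python3 e.py
```

```text
2.875 [ 0.6262 -0.105   0.1798] [ 0.15 -0.17  0.25] [ 0.   -0.09 -0.  ] gap 0.997 yaw 16.7
to go cm [0.61 0.38 5.28]
```

servo_tool([
  [0.6,0.4,1.5,0,0],
  [0,0,2.0,0,0],
  [0,0,1.8,0,0],
  [0,0,0,0,0],
  [0,0,0,0,0],
])

```text
t: 3.5
tool_pos: [0.6292, -0.0972, 0.1276]
tool_rot: [1.873, 2.522, 0.0]
force: [0.5, -1.1, 0.4]
finger_gap: 1.003
```

```bash
python3 e.py; python3 - <<'E'
from h import *
s=snap('wrist','wrist2')
E
python3 e.py
```

```text
3.5 [ 0.6292 -0.0972  0.1276] [ 0.52 -1.08  0.42] [ 0.01 -0.08  0.01] gap 1.003 yaw 16.8
to go cm [-0.04 -0.13  0.06]
3.55 [ 0.6293 -0.0972  0.128 ] [ 0.12 -0.03 -0.19] [-0.05 -0.13  0.  ] gap 1.001 yaw 16.8
to go cm [-0.04 -0.15  0.1 ]
```

View pics/wrist2.png

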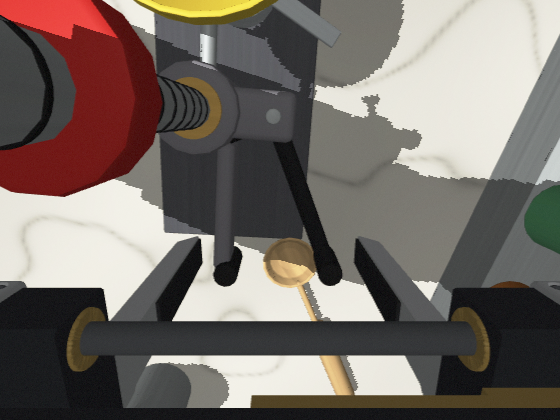

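```bash
python3 - <<'E'
from h import *
s=dict(np.load('pics/wrist2.npz')); P=pts(s); o=manip.observe(); T=cv2.Rodrigues(o['tool_rot'])[0]
q=(P-o['tool_pos'])@T
for nm,(u,v) in [('handle',(228,268)),('lever',(328,270))]:
    w=q[v-28:v+29,u-28:u+29].reshape(-1,3); wz=P[v-28:v+29,u-28:u+29,2].ravel(); k=(wz>.1335)&(wz<.14)
    print(nm,k.sum(),w[k].mean(0).round(4),w[k].min(0).round(4),w[k].max(0).round(4),np.median(wz[k]))
E
```

```text
handle 428 [-0.0009 -0.0277 -0.0074] [-0.0077 -0.0338 -0.0093] [ 0.0051 -0.0217 -0.0056] 0.13539358146872832
lever 435 [-0.0004  0.027  -0.0073] [-0.0075  0.021  -0.009 ] [ 0.0057  0.0332 -0.0055] 0.13542612063083978
```

servo_tool([
  [0,0,0,0,0.33],
  [0,0,0,0,0.33],
  [0,0,0,0,0.33],
  [0,0,0,0,0.33],
], squeeze=6)

```text
t: 4.05
tool_pos: [0.6292, -0.0971, 0.1277]
tool_rot: [1.873, 2.522, 0.001]
force: [0.3, -1.1, 1.8]
finger_gap: 0.677
```

```bash
python3 e.py
```

```text
4.05 [ 0.6292 -0.0971  0.1277] [ 0.35 -1.07  1.84] [ 0.02 -0.19 -0.03] gap 0.677 yaw 16.8
to go cm [-0.05 -0.14  0.07]
```

servo_tool([
  [0,0,0,-1.5,0.36],
  [0,0,0,-1.5,0.39],
  [0,0,0,0,0.39],
  [0,0,0,0,0.39],
], squeeze=6)

```text
t: 4.55
tool_pos: [0.6298, -0.0979, 0.1279]
tool_rot: [1.805, 2.569, 0.001]
force: [6.3, -4.2, 0.9]
finger_gap: 0.612
```

```bash
python3 e.py; python3 - <<'E'
from h import *
s=snap('wrist','wrist3')
P=pts(s); o=manip.observe(); T=cv2.Rodrigues(o['tool_rot'])[0]
q=(P-o['tool_pos'])@T
k=(P[...,2]>.1335)&(P[...,2]<.14)&(abs(q[...,0])<.012)
for a,b in((-.029,0),(0,.029)):
    kk=k&(q[...,1]>a)&(q[...,1]<b); w=q[kk]; print(kk.sum(),w.mean(0).round(4),w.min(0).round(4),w.max(0).round(4))
E
```

```text
4.55 [ 0.6298 -0.0979  0.1279] [ 6.27 -4.19  0.9 ] [-0.85 -1.37 -0.17] gap 0.612 yaw 19.8
to go cm [ 0.05 -0.17  0.09]
516 [ 0.0017 -0.0223 -0.0077] [-0.0087 -0.029  -0.0121] [ 0.0078 -0.0152 -0.0057]
495 [ 0.0002  0.0231 -0.0076] [-0.0087  0.0161 -0.012 ] [ 0.0074  0.029  -0.0056]
```

View pics/wrist3.png

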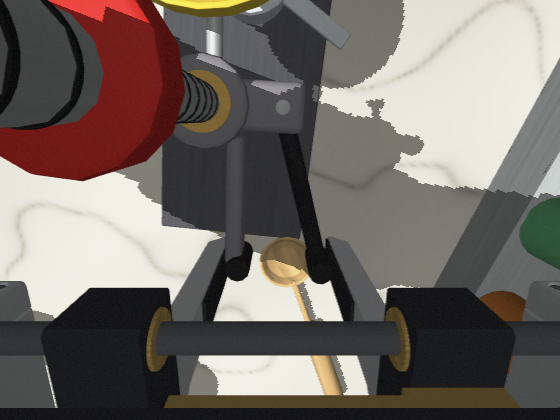

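servo_tool([
  [-0.08,0.06,0,0,0.39],
  [0,0,0,0,0.39],
])

```text
t: 4.85
tool_pos: [0.6301, -0.0979, 0.1277]
tool_rot: [1.806, 2.57, 0.0]
force: [2.6, -1.2, 4.1]
finger_gap: 0.61
```

```bash
python3 e.py
```

```text
4.85 [ 0.6301 -0.0979  0.1277] [ 2.63 -1.21  4.11] [-0.4  -0.63  0.  ] gap 0.61 yaw 19.8
to go cm [ 0.06 -0.2   0.07]
```

servo_tool([
  [0,0,-0.3,0,0.39],
  [0,0,-0.6,0,0.39],
  [0,0,-0.8,0,0.39],
  [0,0,-0.5,0,0.39],
  [0,0,0,0,0.39],
  [0,0,0,0,0.39],
])

```text
t: 5.6
tool_pos: [0.6298, -0.0979, 0.1493]
tool_rot: [1.807, 2.57, -0.0]
force: [4.8, -2.8, -2.6]
finger_gap: 0.611
```

```bash
cat > w.py <<'E'
from h import *
import sys
s=snap('wrist',sys.argv[1])
P=pts(s); o=manip.observe(); T=cv2.Rodrigues(o['tool_rot'])[0]
q=(P-o['tool_pos'])@T
print(o['t'],o['tool_pos'].round(4),'F',o['force'].round(2),'Ftool',(T.T@o['force']).round(2),'gap',round(o['finger_gap'],3))
k=(q[...,2]>-.0115)&(q[...,2]<.00)&(abs(q[...,0])<.012)
for a,b in((-.029,0),(0,.029)):
    kk=k&(q[...,1]>a)&(q[...,1]<b); w=q[kk]; print(kk.sum(),w.mean(0).round(4),np.percentile(w,2,axis=0).round(4),np.percentile(w,98,axis=0).round(4), 'grip top z med',np.percentile(P[kk][:,2],75).round(4))
E
python3 e.py; python3 w.py wrist4
```

```text
5.6 [ 0.6298 -0.0979  0.1493] [ 4.84 -2.78 -2.63] [-0.79 -1.1  -0.13] gap 0.611 yaw 19.8
to go cm [ 0.06 -0.17  2.23]
5.65 [ 0.6298 -0.098   0.1493] F [ 4.47 -4.04 -1.48] Ftool [-5.31  2.84  1.48] gap 0.609
792 [ 0.0035 -0.0227 -0.006 ] [-0.0067 -0.0288 -0.0101] [ 0.0115 -0.0155 -0.0007] grip top z med 0.157
805 [ 0.0027  0.0223 -0.0058] [-0.0064  0.0161 -0.0099] [ 0.0115  0.0289 -0.0007] grip top z med 0.1569
```

View pics/wrist4.png

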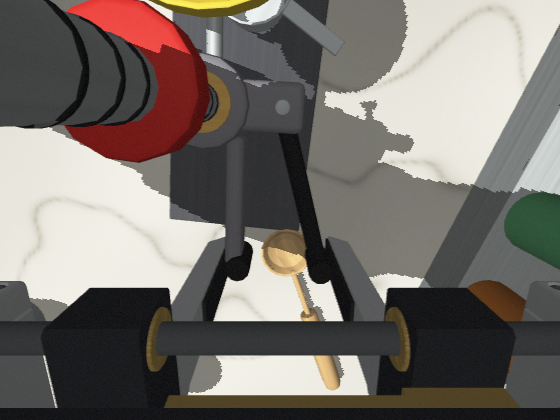

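servo_tool([
  [-0.07,0.04,-0.6,0,0.39],
  [0,0,-0.9,0,0.39],
  [0,0,-1.0,0,0.39],
  [0,0,-1.0,0,0.39],
  [0,0,-0.9,0,0.39],
  [0,0,-0.6,0,0.39],
  [0,0,-0.3,0,0.39],
  [0,0,0,0,0.39],
])

```text
t: 6.65
tool_pos: [0.6303, -0.0979, 0.2025]
tool_rot: [-1.806, -2.57, -0.0]
force: [-2.5, 4.3, -1.8]
finger_gap: 0.612
```

```bash
python3 e.py; python3 w.py wrist5; python3 - <<'E'
from h import *
s=snap('scene','scene5'); P=pts(s); c=s['color']
cv2.imwrite('pics/s5c.png',cv2.resize(np.clip(c[150:260,200:330,::-1]*2.0,0,255).astype(np.uint8),None,fx=5,fy=5,interpolation=cv2.INTER_CUBIC))
E
```

```text
6.65 [ 0.6303 -0.0979  0.2025] [-2.51  4.29 -1.83] [0.81 0.65 0.03] gap 0.612 yaw 19.8
to go cm [ 0.07 -0.22  7.55]
6.7 [ 0.6303 -0.0979  0.2024] F [-2.67  4.51 -1.83] Ftool [ 5.15 -0.99  1.84] gap 0.61
794 [ 0.0036 -0.0228 -0.006 ] [-0.0059 -0.0288 -0.0101] [ 0.0116 -0.0157 -0.0006] grip top z med 0.2102
799 [ 0.0029  0.0223 -0.0059] [-0.0066  0.016  -0.01  ] [ 0.0114  0.0289 -0.0007] grip top z med 0.2101
```

View pics/s5c.png

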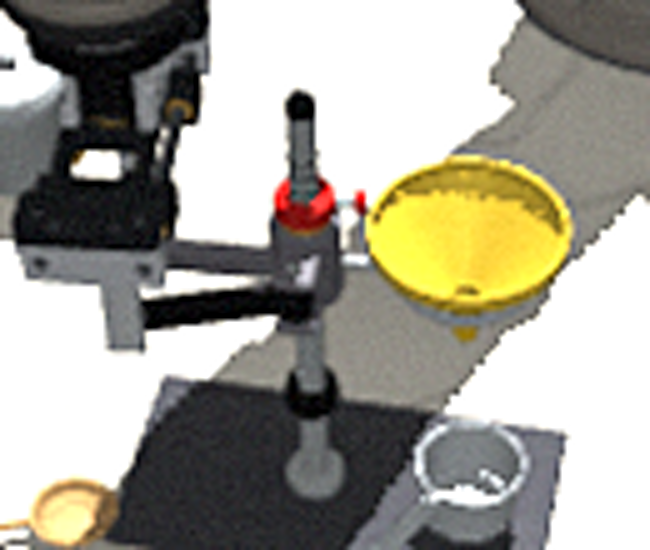

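View pics/wrist5.png

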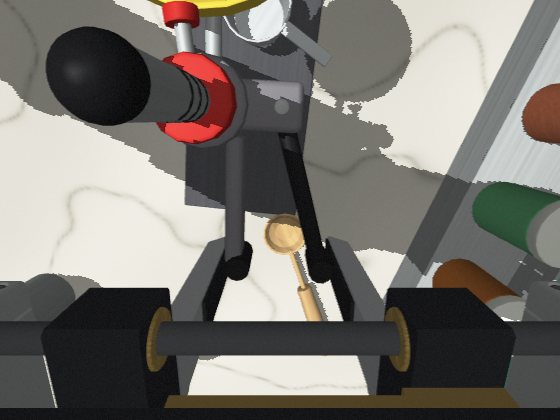

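servo_tool([
  [0.04,0,-0.2,0,0.39],
  [0,0,-0.2,0,0.39],
  [0,0,-0.1,0,0.39],
  [0,0,0,0,0.39],
])

```text
t: 7.25
tool_pos: [0.6303, -0.0979, 0.2076]
tool_rot: [-1.807, -2.57, -0.0]
force: [-3.5, 2.3, -1.9]
finger_gap: 0.609
```

```bash
python3 e.py
```

```text
7.25 [ 0.6303 -0.0979  0.2076] [-3.49  2.26 -1.89] [0.61 0.71 0.05] gap 0.609 yaw 19.8
to go cm [ 0.06 -0.22  8.06]
```

servo_tool([
  [0,0,-0.1,0,0.39],
  [0,0,0,0,0.39],
])

```text
t: 7.5
tool_pos: [0.6303, -0.0979, 0.2086]
tool_rot: [-1.807, -2.57, 0.0]
force: [-3.0, 2.7, -1.4]
finger_gap: 0.612
```

servo_tool([
  [0,0,-0.1,0,0.39],
  [0,0,0,0,0.39],
])

```text
t: 7.75
tool_pos: [0.6302, -0.098, 0.2094]
tool_rot: [-1.807, -2.57, 0.0]
force: [-1.3, 2.3, -5.2]
finger_gap: 0.61
```

servo_tool([
  [0,0,-0.05,0,0.39],
  [0,0,0,0,0.39],
])

```text
t: 8.0
tool_pos: [0.6303, -0.0981, 0.2098]
tool_rot: [-1.807, -2.57, 0.0]
force: [-1.1, 1.3, -7.4]
finger_gap: 0.612
```

```bash
python3 e.py; python3 w.py wrist6
```

```text
8.0 [ 0.6303 -0.0981  0.2098] [-1.08  1.27 -7.44] [0.29 0.15 0.01] gap 0.612 yaw 19.8
to go cm [ 0.08 -0.21  8.28]
8.05 [ 0.6302 -0.0981  0.2098] F [-0.72  1.43 -6.92] Ftool [ 1.59 -0.2   6.92] gap 0.614
766 [ 0.0036 -0.0228 -0.0053] [-0.0068 -0.0288 -0.0102] [ 0.0115 -0.0156 -0.0007] grip top z med 0.2167
777 [ 0.0028  0.0225 -0.0051] [-0.0069  0.0161 -0.0099] [ 0.0115  0.0289 -0.0005] grip top z med 0.2166
```

servo_tool([
  [0.03,-0.01,-0.02,-1,0.42],
  [0.03,-0.01,-0.02,-1,0.45],
  [0,0,0,0,0.45],
  [0,0,0,0,0.45],
], squeeze=25)

```text
t: 8.55
tool_pos: [0.6303, -0.098, 0.2106]
tool_rot: [1.761, 2.6, 0.0]
force: [4.3, -3.5, -8.5]
finger_gap: 0.553
```

```bash
python3 w.py wrist7
```

```text
8.6 [ 0.6303 -0.098   0.2106] F [ 3.94 -2.51 -8.08] Ftool [-3.79  2.72  8.09] gap 0.552
763 [ 0.0044 -0.0206 -0.005 ] [-0.0064 -0.0279 -0.0105] [ 0.0112 -0.0129 -0.0004] grip top z med 0.2168
809 [ 0.003   0.0204 -0.0047] [-0.0062  0.0136 -0.0106] [ 0.0114  0.028  -0.0005] grip top z med 0.2167
```

servo_tool([
  [0,0.02,-0.01,-1.2,0.49],
  [0.02,0.01,-0.01,-1.2,0.53],
  [0.02,0,-0.01,-1.2,0.57],
  [0,0,0,0,0.57],
  [0,0,0,0,0.57],
])

```text
t: 9.22
tool_pos: [0.6299, -0.097, 0.2108]
tool_rot: [-1.679, -2.655, 0.0]
force: [1.4, -2.2, -5.1]
finger_gap: 0.432
```

```bash
python3 w.py wrist8
```

```text
9.275 [ 0.6299 -0.097   0.2108] F [ 1.12 -1.65 -5.24] Ftool [-1.97  0.3   5.24] gap 0.43
807 [ 0.0053 -0.0165 -0.0048] [-0.0053 -0.028  -0.0106] [ 0.0116 -0.0077 -0.0004] grip top z med 0.2166
886 [ 0.0033  0.0156 -0.0045] [-0.0062  0.0075 -0.0109] [ 0.0114  0.0281 -0.0003] grip top z med 0.2165
```

servo_tool([
  [0,0,-0.04,-1.2,0.6],
  [0.02,0,-0.02,-1.2,0.64],
  [0.02,0,-0.02,-1.0,0.68],
  [0,0,0,0,0.75],
  [0,0,0,0,0.85],
  [0,0,0,0,0.85],
], squeeze=28)

```text
t: 10.02
tool_pos: [0.6297, -0.0963, 0.2115]
tool_rot: [-1.599, -2.704, -0.0]
force: [-1.6, 2.6, -2.5]
finger_gap: 0.33
```

```bash
python3 w.py wrist9; python3 - <<'E'
from h import *
s=snap('scene','scene9'); c=s['color']
cv2.imwrite('pics/s9c.png',cv2.resize(np.clip(c[150:260,200:330,::-1]*2.0,0,255).astype(np.uint8),None,fx=5,fy=5,interpolation=cv2.INTER_CUBIC))
E
```

```text
10.075 [ 0.6297 -0.0963  0.2115] F [-2.71  3.92 -3.9 ] Ftool [ 4.74 -0.49  3.9 ] gap 0.33
813 [ 0.0058 -0.0128 -0.0047] [-0.0047 -0.0265 -0.0108] [ 0.0113 -0.0034 -0.0003] grip top z med 0.2171
870 [ 0.0038  0.0125 -0.0044] [-0.0056  0.0034 -0.0109] [ 0.0111  0.0264 -0.0002] grip top z med 0.2169
```

View pics/wrist9.png

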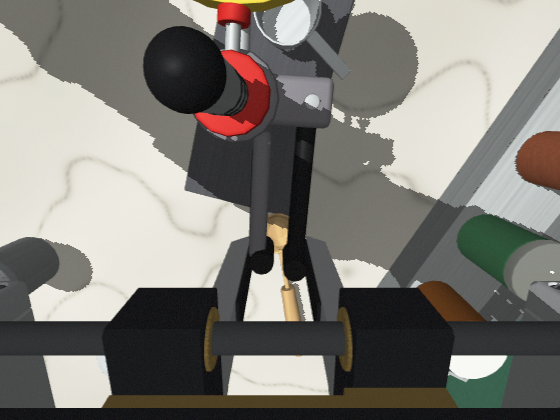

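View pics/s9c.png

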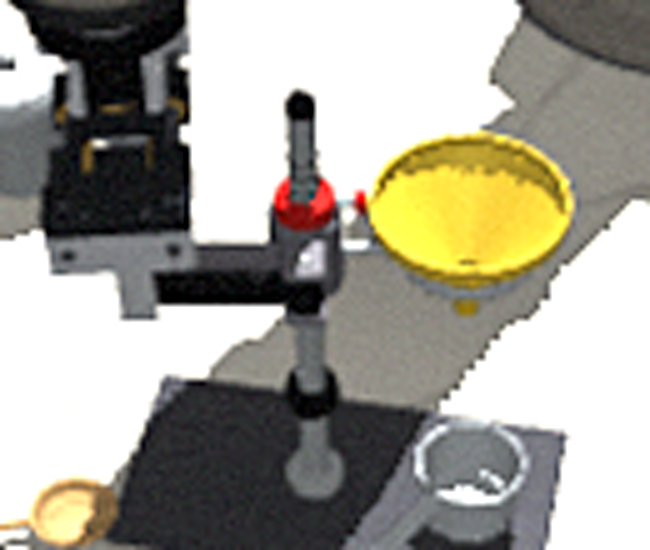

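servo_tool([
  [-0.05,0,-0.05,0,1.0],
  [0,0,-0.03,0,1.0],
  [0,0,0,0,1.0],
  [0,0,0,0,1.0],
  [0,0,0,0,1.0],
  [0,0,0,0,1.0],
], squeeze=30)

```text
t: 10.88
tool_pos: [0.6295, -0.0965, 0.2116]
tool_rot: [-1.598, -2.703, 0.0]
force: [-2.0, 5.1, -7.7]
finger_gap: 0.327
```

```bash
python3 w.py wrist10; python3 - <<'E'
from h import *
s=snap('scene','scene10'); P=pts(s); c=s['color']
cv2.imwrite('pics/s10c.png',cv2.resize(np.clip(c[165:225,240:290,::-1]*2.0,0,255).astype(np.uint8),None,fx=10,fy=10,interpolation=cv2.INTER_CUBIC))
w=P[170:225,255:268]; print((w[...,2]*1000).round().astype(int)[10:45,3:9])
# bystanders moved?
s0=dict(np.load('pics/scene0.npz')); 
d=cv2.absdiff(s0['color'],c).max(2); print('canister a/b, salt etc diff', [d[y-8:y+8,x-8:x+8].mean().round(1) for x,y in [(174,206),(203,173),(393,242),(414,282),(357,310),(183,260),(214,254),(290,248)]])
E
```

```text
10.925 [ 0.6295 -0.0965  0.2116] F [-2.64  5.75 -8.32] Ftool [6.3  0.47 8.33] gap 0.328
811 [ 0.0058 -0.0129 -0.0047] [-0.0042 -0.0265 -0.0109] [ 0.0113 -0.0035 -0.0002] grip top z med 0.2171
860 [ 0.0038  0.0124 -0.0044] [-0.0059  0.0034 -0.0106] [ 0.011   0.0263 -0.0001] grip top z med 0.217
[[270 272 271 270 268   2]
 [266 266 267 264 262   6]
 [263 263 264 263 261   0]
 [257 262 258 259 258   1]
 [255 255 258 254 256   6]
 [251 253 253 256 250 234]
 [249 250 249 250 249 242]
 [245 246 246 248 244 235]
 [242 243 244 241 241 237]
 [238 241 242 237 238 234]
 [236 236 235 235 236 236]
 [239 236 235 235 234 236]
 [237 236 234 234 235 237]
 [233 235 232 234 234 228]
 [228 229 228 232 228 229]
 [224 224 226 224 225 224]
 [223 224 225 222 224 223]
 [224 221 222 224 221 223]
 [218 223 221 218 222 221]
 [222 221 219 222 220 221]
 [222 221 221 220 221 220]
 [222 223 221 224 219 219]
 [220 224 221 221 218 218]
 [224 220 220 220 220 218]
 [222 221 223 221 218 219]
 [216 218 217 218 216 220]
 [211 210 210 211 213 214]
 [209 210 211 209 208 207]
 [205 208 211 209 205 206]
 [200 204 204 203 201 197]
 [198 198 200 201 195 194]
 [195 195 196 197 196 192]
 [188 192 194 190 189 187]
 [190 186 188 189 185 189]
 [185 186 185 184 187 185]]
canister a/b, salt etc diff [np.float64(7.1), np.float64(31.3), np.float64(7.4), np.float64(7.8), np.float64(7.4), np.float64(9.7), np.float64(21.2), np.float64(8.7)]
```

View pics/s10c.png

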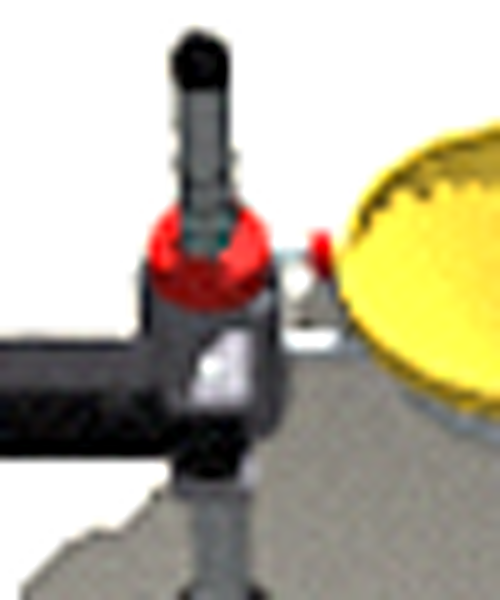

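servo_tool([
  [0.06,0,0,0,1.0],
  [0,0,0,0,1.0],
  [0,0,0,0,1.0],
  [0,0,0,0,1.0],
  [0,0,0,0,1.0],
  [0,0,0,0,1.0],
])

```text
t: 11.72
tool_pos: [0.6294, -0.0965, 0.2119]
tool_rot: [-1.599, -2.703, 0.0]
force: [-2.7, 3.2, -20.2]
finger_gap: 0.33
```

```bash
python3 w.py wrist11; python3 - <<'E'
from h import *
s=snap('top','top11')
E
```

```text
11.775 [ 0.6294 -0.0965  0.2119] F [ -1.69   3.55 -20.13] Ftool [ 3.92  0.24 20.13] gap 0.325
795 [ 0.0058 -0.0129 -0.0045] [-0.0046 -0.0263 -0.0108] [ 0.0109 -0.0035 -0.0001] grip top z med 0.2172
844 [ 0.0037  0.0124 -0.0043] [-0.0058  0.0034 -0.0108] [ 0.011   0.0263 -0.0001] grip top z med 0.2171
```

View pics/scene10.png

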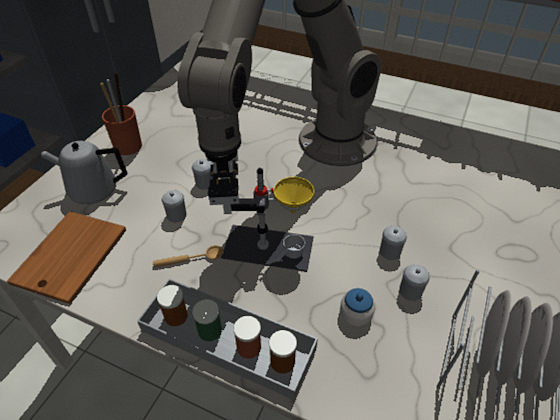

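servo_tool([
  [0.02,0,0.05,0,1.0],
  [0,0,0,0,1.0],
  [0,0,0,0,1.0],
  [0,0,0,0,1.0],
])

```text
t: 12.32
tool_pos: [0.6296, -0.0963, 0.2118]
tool_rot: [-1.599, -2.704, 0.0]
force: [-4.1, 4.1, -17.4]
finger_gap: 0.328
```

servo_tool([
  [0,0,0,0,1.0],
  [0,0,0,0,1.0],
  [0,0,0,0,1.0],
  [0,0,0,0,1.0],
])

```text
t: 12.82
tool_pos: [0.6297, -0.0963, 0.2118]
tool_rot: [-1.599, -2.704, -0.0]
force: [-3.8, 3.2, -16.1]
finger_gap: 0.33
```

```bash
python3 w.py wrist12; python3 -c "
from h import *
print(manip.finish_job())
o=manip.observe(); print(o['t'],o['tool_pos'].round(4),o['force'].round(1),o['finger_gap'])"
```

```text
12.875 [ 0.6297 -0.0963  0.2118] F [ -3.74   3.67 -15.37] Ftool [ 5.02 -1.51 15.37] gap 0.331
784 [ 0.0058 -0.0128 -0.0045] [-0.0047 -0.0266 -0.0107] [ 0.0111 -0.0035 -0.0002] grip top z med 0.2171
861 [ 0.0038  0.0125 -0.0043] [-0.0056  0.0034 -0.0109] [ 0.011   0.0264 -0.0001] grip top z med 0.2171
the job is handed in; nothing more can be done
None
the job is handed in; nothing more can be done
```

The funnel carriage is up against the red ring and the lever is squeezed shut. I handed the job in at about 12.9 s with the gripper still holding.

I pinched the lever part-way, to about 57 mm over the grips, which is clear of the cam's bite. I then lifted the carriage about 81 mm until the vertical force jumped from about −1.5 N to −5 to −7 N at the ring. While pressing up there, I squeezed the lever home in steps, ending with a 30 N squeeze.

Last checks:
- **Lever:** the gap over the grips held steady at about 31 mm, against 32 mm nominal when shut.
- **Carriage:** the tops of the grips stayed at z = 0.217. In the last close-up the grey sleeve met the red ring's underside, at about 0.224 m.
- **Upward press:** this crept from 8 N to 20 N while I held still. I eased it down and it was about 15 N at hand-in, falling slowly.
- **Side load and slip:** 4–6 N of sideways force stayed on the gripper. The pads slid up the grips by about 1 mm while pressing.
- **Other items:** canisters, salt pot, cup and spoon looked unmoved in the scene picture. The picture comparison changed noticeably at one canister and at the spoon. I put that down to the arm's shadow moving and did not measure it further.

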